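Lock the counter guard: drive the pin, click the cap over it and hold it down

TASK

Lock the clear guard to the stall counter: knock the brass-headed pin all the way down into its stud with the mallet, not with the hand or the cap, and stand the mallet upright back on the counter. Then put the red cap, open end down, over the stud, press until it snaps past the catch, and keep pressing so that the rubber washer under it stays squeezed; finish while still holding the cap pressed down. Leave the sauce bottle, shaker and sauce pot where they are.

Things in the scene. Friction and masses are not known exactly. Their poses are not given: they have to be found in the camera images.
- guard: Fixed counter guard. Origin: at counter level on the vertical axis of its steel stud, which stands in the middle of an 80 x 80 x 8 mm aluminium foot plate. z up. To its +x, 115 mm from the stud, a clear panel 280 mm long (along y) and 111 mm high stands on a dark rail; a flat arm 30 mm wide, 8 mm high joins it to the plate.
- stud (a point): Centre of the stud's top, 34 mm above the counter. Stud 18 mm in diameter, its last 8 mm tapered to 12 mm. Four spring balls stand out of its side to a diameter of 25.2 mm, 20.5 mm above the counter: forcing the cap's lip over them takes about 8 to 14 N, then the force drops (the click).
- pin_head (a point): Centre of the top of the brass pin head, 11 mm in diameter, on the stud's axis. 57 mm above the counter when the pin is up (joint 0), 37 mm when fully driven. While the pin is up the cap cannot go down on the stud.
- pin (a joint): How far the sprung pin is driven down, m: 0 up, 0.020 fully down (hard stop); starts at 0 to 0.004. Moving it takes about 8 to 11 N; it stays where it is left.
- washer (a joint): How far the black rubber washer round the stud's foot is squeezed, m: 0 free (top 12 mm above the counter), 0.004 fully squeezed. It is a spring of 2.5 N per mm. Only the pressed cap squeezes it.
- cap_center (a point): Centre (half-way up) of the red snap cap: cylinder 36 mm in diameter (lower 33 mm: 34 mm), 60 mm high, 50 g, mouth down on the counter; solid upper 27 mm. 22 mm hole in a lip 4 mm high at the mouth, 27 mm bore above, 33 mm deep in all. On the stud the centre is 54 mm up when it meets the balls, 42 mm when snapped on and touching the washer, 38 mm with the washer fully squeezed.
- mallet_center (a point): Centre (half-way up) of the mallet, which stands upright on its head, 120 mm high in all, about 350 g: black rubber head 52 mm in diameter and 40 mm high, flat below (60 mm under this point), pale wooden handle 26 mm in diameter from 44 to 120 mm above its underside. z along the handle, up.
- squeeze_center (a point): Bystander: centre of the yellow squeeze sauce bottle, 56 mm in diameter, 142 mm high, upright.
- shaker_center (a point): Bystander: centre of the steel shaker, 48 mm in diameter, 109 mm high.
- pot_center (a point): Bystander: centre of the open steel sauce pot, 72 mm in diameter, 50 mm high.
Not all that is in view belongs to the job. Of the things that look like the part that bears cap_center, take the one that is nearest to the robot's base at the start.

How it is judged (in metres and radians):
On the way, in this order (a step that is already met when the one before it is completed fails the run):
1. the pin is driven down into the stud (value of joint pin above 0.016 m), for 0.1 s.
2. the mallet stands on the counter again, let go (height (world z) of mallet_center between 0.056 and 0.064 m and angle between mallet_center's own z axis and vertical below 0.1 rad and contact force between the fingers and mallet below 0.2 N), for 0.2 s.
3. the cap has snapped onto the stud (z of cap_center in the frame of guard below 0.0435 m and horizontal distance between cap_center and stud below 0.004 m and angle between cap_center's own z axis and vertical below 0.15 rad), for 0.1 s.
At the end, for the whole second after the job is handed in: Pin at least 16 mm down; cap upright within 0.15 rad, snapped on: centre under 42.5 mm up and within 4 mm of the stud axis; robot touching it with over 1 N and washer squeezed over 0.8 mm; mallet upright and still on the counter (value of joint pin above 0.016 m and z of cap_center in the frame of guard below 0.0425 m and horizontal distance between cap_center and stud below 0.004 m and angle between cap_center's own z axis and vertical below 0.15 rad and value of joint washer above 0.0008 m and contact force between any of the fingers, the arm and cap above 1 N and height (world z) of mallet_center between 0.056 and 0.064 m and angle between mallet_center's own z axis and vertical below 0.1 rad and linear speed of each of mallet, cap below 0.02 m/s); the arm keeps its last pose, push and grip.
It fails at once if the hand touches the pin (contact force between any of the fingers, the arm and pin above 1 N).
It fails at once if the cap is used to push the undriven pin (contact force between cap and pin above 4 N and value of joint pin below 0.016 m).
It fails at once if a bystander is moved by over 25 mm or tipped (distance of any of squeeze_center, shaker_center, pot_center from where it was at the start of the episode above 0.025 m or angle between any of squeeze_center, shaker_center, pot_center's own z axis and vertical above 0.4 rad).
It also fails if it takes over 61 s, if anything falls off the work surface, if the arm or the gripper's body presses on something with over 40 N, if the wrist force passes 120 N, or if a joint passes its speed limit or range.

ROBOT

A 6-joint arm with a two-finger parallel gripper is mounted at the origin on the work surface. World frame = base frame: x ahead of the robot, y to its left, z up, the work surface at z = 0. Lengths are in m, angles in degrees, forces in N, time in s.
With the tool pointing down it reaches from about 0.35 to 0.775 m from the base axis. Payload 7.3 kg.
Tool frame: the origin (TCP) lies between the finger pads; the fingertips stand bot.nose_length ahead of it and the grasp point (between the pads) lies 2 mm behind it (bot.nose_length is the distance from the TCP to the fingertips, in m); z points along the fingers, y is the direction in which the jaws open and shut (so a half turn about z gives the same grasp; the last joint's range is limited). The gripper opens to 92 mm and grips with 3 to 60 N. Pads are 19 mm wide; open, the fingers measure 130 mm over their backs; the gripper's body (75 mm by 190 mm) begins 47 mm behind the grasp point.
Start: joints at [58.728, 19.595, 87.324, -0, 73.075, -8.365], TCP at [0.204, 0.484, 0.244] pointing down, gripper open.
Joint ranges: [-145.02, 145.02], [-44.19, 115.74], [2.07, 154.8], [-57.11, 237.11], [16.16, 152.29], [-177.93, 177.93]. Speed limits (degrees/s): [147.25, 147.25, 180, 180, 180, 180].

INTERFACE

Orientations are given as [roll, pitch, yaw] about the fixed x, y, z axes, in that order (R = Rz(yaw) Ry(pitch) Rx(roll)).
In Python, from bench import bot, eyes gives the robot as it stands. The module is installed in compiled form; this text tells all that it offers.
- The arm moves only by the tool send_rows, never from a script. Its argument "rows" is a list of rows, each an object of numbers: "tx", "ty", "tz": the shift along the tool's x, y, z in m; "yaw": the turn about the tool's z in rad. In form: [{"tx": .., "ty": .., "tz": .., "yaw": ..}, ...]. A call has 1 to 5 rows; each row is the pose to reach, as a shift and turn from the pose commanded when the call began, along the tool's axes at that moment; what a row does not reach only later rows make up. A row lasts 1/12 s, in which the tool goes at most 41.7 mm and 7.16 degrees, less where a joint would pass 70% of its speed; a pose out of reach is approached as far as the arm can. A call with a gripper value outside its range is refused whole. "gripper" is the closure, from 0 (fully open) to 1 (shut), set as the call begins (left out, the last holds). The fingers move at their own pace and stop on an object; "grip_force" is the grip in N (left out, the last holds). Time passes only in rows, so rows that repeat a pose let the fingers close. It gives the time, the measured TCP pose, the force and the opening at its end, in the units of the state.
- bot.state(): the state, without advancing time (a new reading comes with each control period).
- eyes.snapshot(name): name is "scene" or "top" or "wrist"; returns the picture (400x640x3 uint8, red, green, blue); there is no depth.
- eyes.get_calibration(name): a dict with "intrinsics" (3x3 intrinsics, pixels), "xyz" and "attitude" of the camera in the world. Camera axes: x right, y down, z forward; pixel columns grow to the right and rows downward; lengths in m; the calibration is good to about 2 mm. A picture is of the moment at which its call begins: read the wrist's pose just before it. get_calibration takes no time and is no camera call; for the wrist camera it gives the pose at the moment of the call.
- bot.finish_job(): hands the job in, once; it reports no verdict.
The state is a dict: "t": time; "qpos": joint angles; "qd": joint speeds; "joint_torque": joint torques, N m; "ee_pos": TCP position; "eef_rot": TCP orientation; "ft_force": force on the tool from outside, world axes, zero at the start; "moment": the same for the moment, N m; "opening": finger opening in m.
Only numpy, scipy, OpenCV 4.12 (cv2) and the standard library are available. Lean on these libraries where they do the work, as an engineer would, in place of code of your own. Each camera call takes 0.05 s, during which the arm holds its last target.

## Working session

There is one attempt and no reset: what is moved stays moved. The work goes in short steps, Python scripts to look and compute and a tool call to move; the robot and the scene stay as the last step left them, time stands still between calls to the robot, and variables do not carry over. Pictures are saved under pics/ and viewed, and the job is handed in when it is done.

Besides the shell and the picture viewer there is one more tool, called in YAML: its name, and indented under it one key for each argument. send_rows: Moves the arm, as the interface text tells. Its arguments: {"type":"object","properties":{"rows":{"type":"array","items":{"type":"object","properties":{"tx":{"type":"number"},"ty":{"type":"number"},"tz":{"type":"number"},"yaw":{"type":"number"}}}},"gripper":{"type":"number"},"grip_force":{"type":"number"}},"required":["rows"]}

```bash
mkdir -p pics; cat > h.py <<'E'
import numpy as np, cv2
from bench import bot, eyes
from scipy.spatial.transform import Rotation as R
def snap(n,f):
    c=eyes.get_calibration(n); im=eyes.snapshot(n); cv2.imwrite('pics/'+f+'.png',cv2.cvtColor(im,cv2.COLOR_RGB2BGR)); np.savez('pics/'+f+'.npz',K=c['intrinsics'],xyz=c['xyz'],att=np.array(c['attitude'])); return im
def cam(f):
    d=np.load('pics/'+f+'.npz'); a=d['att']
    Rm=a if a.shape==(3,3) else R.from_euler('xyz',a,degrees=True).as_matrix()
    return d['K'],d['xyz'],Rm
def ray(f,u,v,z):
    K,o,Rm=cam(f); d=Rm@np.linalg.inv(K)@[u,v,1]; return o+d*(z-o[2])/d[2]
def proj(f,p):
    K,o,Rm=cam(f); q=K@Rm.T@(np.array(p)-o); return q[:2]/q[2]
E
python3 - <<'E'
from h import *
s=bot.state(); print(s, bot.nose_length)
for n in ['scene','top','wrist']:
    snap(n,n+'0'); print(n,eyes.get_calibration(n))
E
```

```text
{'t': 0.0, 'qpos': array([ 5.87277433e+01,  1.96367885e+01,  8.73776792e+01,  1.89463680e-03,
        7.30728251e+01, -8.36590327e+00]), 'qd': array([-0.011448  , -0.05660066,  0.07726946, -0.07078841, -0.08370361,
       -0.01007504]), 'joint_torque': array([ 1.49581316e-03, -4.31244171e+01, -2.44233906e+01,  7.19831348e-02,
        5.55872067e-02, -8.16597230e-05]), 'ee_pos': array([0.20412414, 0.48328638, 0.24303901]), 'eef_rot': array([-1.79913900e+02, -1.44930337e-02,  1.57093083e+02]), 'ft_force': array([-0.20055932, -0.33727113, -0.13751781]), 'moment': array([ 0.03635087,  0.01313352, -0.01524089]), 'opening': 0.0919141757906129} 0.017
scene {'intrinsics': array([[373.15056151,   0.        , 321.39125042],
       [  0.        , 373.15056151, 194.21381252],
       [  0.        ,   0.        ,   1.        ]]), 'xyz': array([ 1.13505223, -0.13147187,  0.75141767]), 'attitude': array([-135.64055568,   -0.13733358,   77.16247314])}
top {'intrinsics': array([[412.04532288,   0.        , 317.87538621],
       [  0.        , 412.04532288, 194.74292848],
       [  0.        ,   0.        ,   1.        ]]), 'xyz': array([0.38048646, 0.00490465, 1.15577573]), 'attitude': array([-174.4184069 ,   -1.30818443,  -88.34389881])}
wrist {'intrinsics': array([[330.08119945,   0.        , 315.41792561],
       [  0.        , 330.08119945, 201.3167475 ],
       [  0.        ,   0.        ,   1.        ]]), 'xyz': array([0.1287764 , 0.51563759, 0.38375703]), 'attitude': array([1.62349180e+02, 7.47508814e-03, 6.71758588e+01])}
```

View pics/scene0.png

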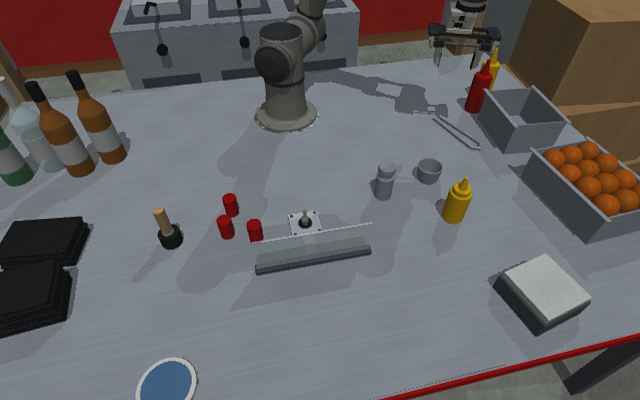

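View pics/top0.png

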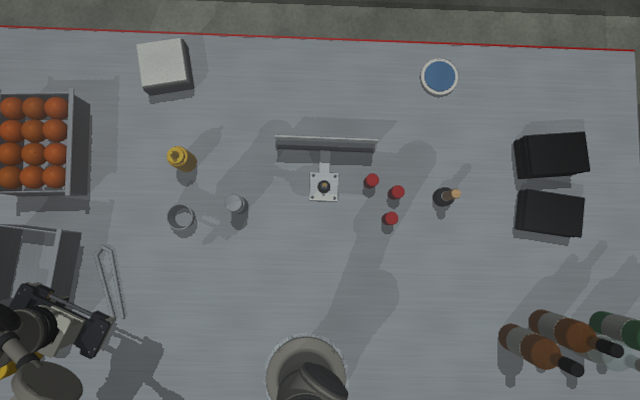

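View pics/wrist0.png

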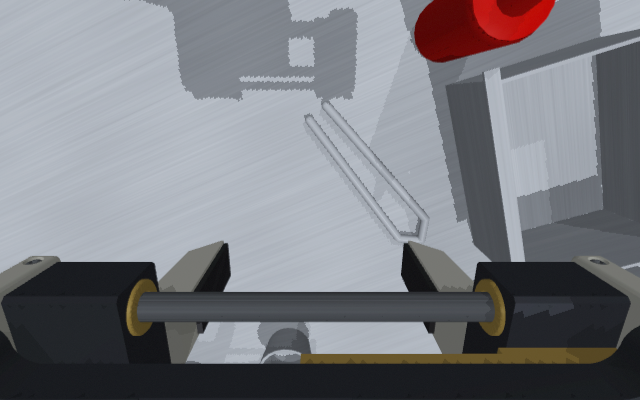

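The top view shows the stud at about (324,187), red caps at (372,180), (397,191) and (390,218), and the mallet with its head at (441,197) and handle top at (456,194). The bystanders are all to the left. I'll measure these next.

```bash
python3 - <<'E'
from h import *
for f in ['top0','scene0']:
    im=cv2.imread(f'pics/{f}.png'); hsv=cv2.cvtColor(im,cv2.COLOR_BGR2HSV)
    m=(((hsv[...,0]<6)|(hsv[...,0]>174))&(hsv[...,1]>150)&(hsv[...,2]>70)).astype('uint8')
    n,l,st,ce=cv2.connectedComponentsWithStats(m)
    for i in range(1,n):
        if 60<st[i,4]<1000: print(f,st[i],ce[i].round(1),'z.06',ray(f,*ce[i],.06)[:2].round(4),'z.03',ray(f,*ce[i],.03)[:2].round(4))
im=cv2.imread('pics/top0.png'); cv2.imwrite('pics/tc.png',cv2.resize(im[130:240,265:475],None,fx=3.8,fy=3.8,interpolation=cv2.INTER_CUBIC))
im=cv2.imread('pics/scene0.png'); cv2.imwrite('pics/sc.png',cv2.resize(im[180:290,150:380],None,fx=3.4,fy=3.4,interpolation=cv2.INTER_CUBIC))
for n,(u,v,z) in dict(stud=(324,186.5,.057),mal=(456,194,.12)).items(): print(n,ray('top0',u,v,z))
E
```

```text
top0 [  0  26 145   6 163] [71.2 28.5] z.06 [0.9251 0.6728] z.03 [0.9401 0.691 ]
top0 [202  34 433  17 562] [428.9  42.2] z.06 [ 0.9256 -0.3145] z.03 [ 0.9405 -0.3233]
top0 [367 174  11  12  99] [372.1 179.4] z.06 [ 0.5344 -0.1617] z.03 [ 0.5386 -0.1662]
top0 [393 186  11  11 100] [397.8 191.1] z.06 [ 0.5048 -0.2314] z.03 [ 0.5082 -0.2379]
top0 [386 213  12  11  98] [391.5 217.9] z.06 [ 0.4324 -0.2153] z.03 [ 0.4339 -0.2213]
scene0 [467  60  25  52 499] [480.2  85.2] z.06 [0.0628 0.7065] z.03 [0.0162 0.7429]
scene0 [217 193  21  46 551] [227.2 215.8] z.06 [ 0.4974 -0.2213] z.03 [ 0.4698 -0.2252]
scene0 [247 219  15  23 267] [254.1 229.6] z.06 [ 0.5555 -0.1614] z.03 [ 0.5303 -0.1627]
stud [ 0.51132498 -0.03287787  0.057     ]
mal [ 0.49522907 -0.36740148  0.12      ]
```

View pics/tc.png

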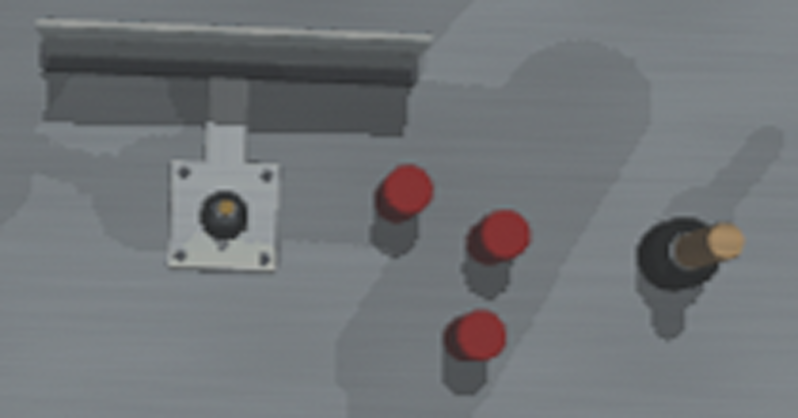

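View pics/sc.png

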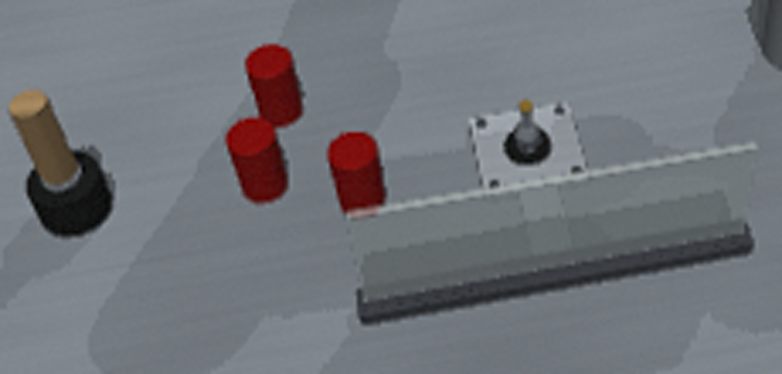

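send_rows:
  rows:
    - {"tx":-0.033,"ty":-0.023,"yaw":-0.08}
    - {"tx":-0.067,"ty":-0.046,"yaw":-0.16}
    - {"tx":-0.1,"ty":-0.068,"yaw":-0.24}
    - {"tx":-0.133,"ty":-0.091,"yaw":-0.32}
    - {"tx":-0.167,"ty":-0.114,"yaw":-0.4}
  gripper: 0

```text
schema error: expected keys tx, ty, tz, yaw
```

```bash
python3 - <<'E'
from h import *
print('pin',ray('top0',265+226/3.8,130+208/3.8,.057),'maltop',ray('top0',265+726/3.8,130+241/3.8,.12))
print('pin scene',ray('scene0',150+525/3.4,180+105/3.4,.057),'maltop',ray('scene0',150+31/3.4,180+102/3.4,.12))
print('cap top scene',ray('scene0',150+268/3.4,180+59/3.4,.06), 'malhead bottom front',ray('scene0',150+70/3.4,180+234/3.4,0))
E
```

```text
pin [ 0.51613366 -0.03402002  0.057     ] maltop [ 0.49671592 -0.36754238  0.12      ]
pin scene [ 0.5207026  -0.03318964  0.057     ] maltop [ 0.50123677 -0.36321032  0.12      ]
cap top scene [ 0.43490452 -0.21406263  0.06      ] malhead bottom front [ 0.52067819 -0.37025861  0.        ]
```

send_rows:
  rows:
    - {"tx":-0.033,"ty":-0.023,"tz":0,"yaw":-0.08}
    - {"tx":-0.067,"ty":-0.046,"tz":0,"yaw":-0.16}
    - {"tx":-0.1,"ty":-0.068,"tz":0,"yaw":-0.24}
    - {"tx":-0.133,"ty":-0.091,"tz":0,"yaw":-0.32}
    - {"tx":-0.167,"ty":-0.114,"tz":0,"yaw":-0.4}
  gripper: 0

```text
t: 0.57
ee_pos: [0.3141, 0.312, 0.2436]
eef_rot: [-180.0, -0.0, -179.7]
ft_force: [1.1, 0.5, 0.8]
opening: 0.0916
```

send_rows:
  rows:
    - {"tx":-0.025,"ty":-0.033,"tz":0,"yaw":0}
    - {"tx":-0.05,"ty":-0.066,"tz":0,"yaw":0}
    - {"tx":-0.075,"ty":-0.1,"tz":0,"yaw":0}
    - {"tx":-0.095,"ty":-0.135,"tz":0,"yaw":0}
    - {"tx":-0.11,"ty":-0.17,"tz":0,"yaw":0}

```text
t: 0.98
ee_pos: [0.4251, 0.1416, 0.2436]
eef_rot: [180.0, 0.0, 180.0]
ft_force: [1.1, 1.3, -0.6]
opening: 0.0917
```

send_rows:
  rows:
    - {"tx":0,"ty":-0.04,"tz":0,"yaw":0}
    - {"tx":0,"ty":-0.08,"tz":0,"yaw":0}
    - {"tx":0,"ty":-0.12,"tz":0,"yaw":0}
    - {"tx":0,"ty":-0.16,"tz":0,"yaw":0}
    - {"tx":0,"ty":-0.2,"tz":0,"yaw":0}

```text
t: 1.4
ee_pos: [0.4233, -0.0582, 0.2437]
eef_rot: [180.0, 0.0, -180.0]
ft_force: [1.2, 0.0, -0.6]
opening: 0.0919
```

send_rows:
  rows:
    - {"tx":0,"ty":-0.04,"tz":0,"yaw":0}
    - {"tx":0,"ty":-0.08,"tz":0,"yaw":0}
    - {"tx":0,"ty":-0.12,"tz":0,"yaw":0}
    - {"tx":0,"ty":-0.16,"tz":0,"yaw":0}
    - {"tx":0,"ty":-0.19,"tz":0,"yaw":0}

```text
t: 1.82
ee_pos: [0.4233, -0.2494, 0.2435]
eef_rot: [-180.0, -0.0, 179.9]
ft_force: [0.4, -0.2, -0.6]
opening: 0.0918
```

```bash
python3 - <<'E'
from h import *
s=bot.state();print(s['ee_pos'],s['qd'].round(1)); snap('wrist','w1')
E
```

```text
[ 0.4233264  -0.24939531  0.24349755] [-32.6  17.9 -24.7   0.8   7.3 -32.3]
```

View pics/w1.png

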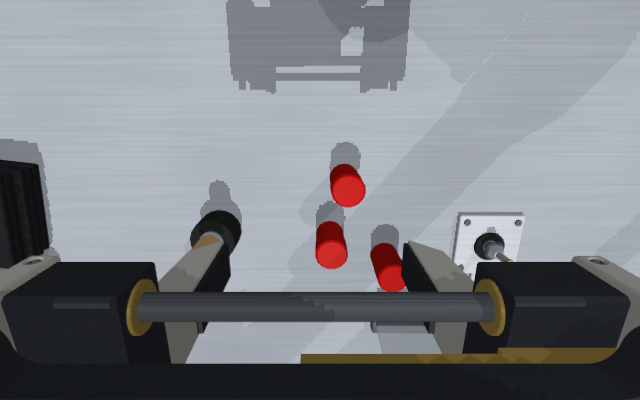

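The wrist view (image up = −x, right = +y) shows the mallet at about (215,240), the wanted cap at (348,188), the two other caps at (331,250) and (390,270), and the stud at (490,247). The arm was still settling when I took it. I'll move over the mallet.

send_rows:
  rows:
    - {"tx":-0.02,"ty":-0.03,"tz":0,"yaw":0}
    - {"tx":-0.04,"ty":-0.06,"tz":0,"yaw":0}
    - {"tx":-0.06,"ty":-0.09,"tz":0,"yaw":0}
    - {"tx":-0.075,"ty":-0.112,"tz":0,"yaw":0}
    - {"tx":-0.075,"ty":-0.112,"tz":0,"yaw":0}

```text
t: 2.28
ee_pos: [0.5004, -0.3618, 0.242]
eef_rot: [-180.0, 0.0, 179.9]
ft_force: [-0.7, 0.1, -1.0]
opening: 0.092
```

```bash
python3 - <<'E'
from h import *
s=bot.state();print(s['ee_pos'],s['qd'].round(1),s['eef_rot']); snap('wrist','w2')
E
```

```text
[ 0.50041435 -0.36177507  0.24196432] [ 1.5 -3.5  6.7  0.7 -0.2  1. ] [-1.79967361e+02  3.75059670e-04  1.79901850e+02]
```

View pics/w2.png

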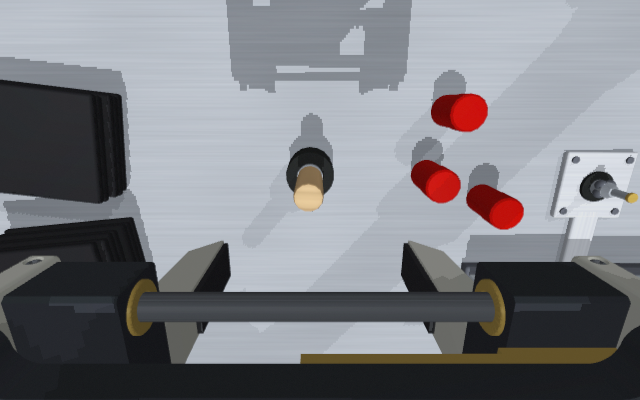

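```bash
python3 - <<'E'
from h import *
f='w2'
im=cv2.imread('pics/w2.png'); hsv=cv2.cvtColor(im,cv2.COLOR_BGR2HSV)
print(hsv[112,470],hsv[112,440],hsv[198,308],hsv[178,312])
m=(((hsv[...,0]<6)|(hsv[...,0]>174))&(hsv[...,1]>150)&(hsv[...,2]>190)).astype('uint8')
n,l,st,ce=cv2.connectedComponentsWithStats(m)
for i in range(1,n):
    if st[i,4]>200: print(st[i],ce[i].round(1),ray(f,*ce[i],.06).round(4))
m=((hsv[...,0]<25)&(hsv[...,1]>70)&(hsv[...,2]>200)).astype('uint8')
n,l,st,ce=cv2.connectedComponentsWithStats(m)
for i in range(1,n):
    if st[i,4]>100: print('wood',st[i],ce[i].round(1),ray(f,*ce[i],.12).round(4))
print('pin',ray(f,632,198,.057))
for u,v in [(573,160),(632,160),(563,212),(628,212)]: print(ray(f,u,v,.008).round(4))
E
```

```text
[  1 239 204] [  1 244  92] [ 18  83 227] [ 17 104 127]
[453  96  34  34 904] [469.6 112.6] [ 0.4333 -0.2157  0.06  ]
[428 172  31  30 718] [443.2 186.5] [ 0.5056 -0.2323  0.06  ]
[493 201  30  28 643] [507.3 214.3] [ 0.5355 -0.1621  0.06  ]
wood [453  96  34  34 856] [469.6 112.7] [ 0.4306 -0.2429  0.12  ]
wood [428 172  24  24 243] [437.3 181.4] [ 0.485  -0.2616  0.12  ]
wood [294 185  29  26 555] [308.  197.2] [ 0.4985 -0.3676  0.12  ]
pin [ 0.51872194 -0.03464171  0.057     ]
[ 0.4882 -0.0663  0.008 ]
[0.4883 0.0013 0.008 ]
[ 0.5514 -0.0634  0.008 ]
[0.5515 0.0149 0.008 ]
```

Mallet (0.4985,−0.3676), cap (0.433,−0.2155) and pin (0.518,−0.034) agree across views within about 3 mm. I'll descend on the handle.

send_rows:
  rows:
    - {"tx":0.002,"ty":-0.006,"tz":0.02,"yaw":0}
    - {"tx":0.002,"ty":-0.006,"tz":0.055,"yaw":0}
    - {"tx":0.002,"ty":-0.006,"tz":0.09,"yaw":0}
    - {"tx":0.002,"ty":-0.006,"tz":0.125,"yaw":0}
    - {"tx":0.002,"ty":-0.006,"tz":0.155,"yaw":0}

```text
t: 2.75
ee_pos: [0.4958, -0.3623, 0.0869]
eef_rot: [179.9, -0.1, -180.0]
ft_force: [-0.3, 0.4, -0.3]
opening: 0.092
```

send_rows:
  rows:
    - {"tx":0,"ty":0,"tz":0,"yaw":0}
    - {"tx":0,"ty":0,"tz":0,"yaw":0}
    - {"tx":0,"ty":0,"tz":0,"yaw":0}
    - {"tx":0,"ty":0,"tz":0,"yaw":0}
    - {"tx":0,"ty":0,"tz":0,"yaw":0}
  gripper: 1
  grip_force: 40

```text
t: 3.17
ee_pos: [0.4978, -0.365, 0.0912]
eef_rot: [-179.8, 0.2, -180.0]
ft_force: [-0.3, 0.3, 0.8]
opening: 0.0629
```

send_rows:
  rows:
    - {"tx":0,"ty":0,"tz":0,"yaw":0}
    - {"tx":0,"ty":0,"tz":0,"yaw":0}
    - {"tx":0,"ty":0,"tz":0,"yaw":0}

```text
t: 3.42
ee_pos: [0.4971, -0.3645, 0.0893]
eef_rot: [-180.0, 0.0, -180.0]
ft_force: [-0.3, -0.4, -0.0]
opening: 0.043
```

send_rows:
  rows:
    - {"tx":0,"ty":0,"tz":0,"yaw":0}
    - {"tx":0,"ty":0,"tz":0,"yaw":0}
    - {"tx":0,"ty":0,"tz":0,"yaw":0}
    - {"tx":0,"ty":0,"tz":0,"yaw":0}
    - {"tx":0,"ty":0,"tz":0,"yaw":0}

```text
t: 3.83
ee_pos: [0.4969, -0.3645, 0.0886]
eef_rot: [-180.0, 0.0, -180.0]
ft_force: [-0.2, -1.3, 0.1]
opening: 0.0257
```

send_rows:
  rows:
    - {"tx":0,"ty":0,"tz":-0.02,"yaw":0}
    - {"tx":0,"ty":0,"tz":-0.045,"yaw":0}
    - {"tx":0,"ty":0,"tz":-0.075,"yaw":0}
    - {"tx":0,"ty":0,"tz":-0.1,"yaw":0}
    - {"tx":0,"ty":0,"tz":-0.1,"yaw":0}

```text
t: 4.25
ee_pos: [0.4986, -0.3656, 0.1937]
eef_rot: [-179.7, 0.4, -180.0]
ft_force: [0.8, -1.2, -2.4]
opening: 0.0257
```

send_rows:
  rows:
    - {"tx":-0.002,"ty":0.025,"tz":0,"yaw":0}
    - {"tx":-0.005,"ty":0.06,"tz":0,"yaw":0}
    - {"tx":-0.007,"ty":0.095,"tz":0,"yaw":0}
    - {"tx":-0.009,"ty":0.13,"tz":0,"yaw":0}
    - {"tx":-0.011,"ty":0.165,"tz":0,"yaw":0}

```text
t: 4.67
ee_pos: [0.5067, -0.1972, 0.1866]
eef_rot: [179.9, -0.2, 180.0]
ft_force: [0.1, -0.1, -3.9]
opening: 0.0254
```

send_rows:
  rows:
    - {"tx":-0.002,"ty":0.035,"tz":0,"yaw":0}
    - {"tx":-0.005,"ty":0.07,"tz":0,"yaw":0}
    - {"tx":-0.007,"ty":0.105,"tz":0,"yaw":0}
    - {"tx":-0.009,"ty":0.14,"tz":0,"yaw":0}
    - {"tx":-0.01,"ty":0.165,"tz":0,"yaw":0}

```text
t: 5.08
ee_pos: [0.5165, -0.0312, 0.1869]
eef_rot: [179.9, -0.2, -179.9]
ft_force: [-0.0, -0.7, -3.7]
opening: 0.0253
```

send_rows:
  rows:
    - {"tx":0,"ty":0,"tz":0,"yaw":0}
    - {"tx":0,"ty":0,"tz":0,"yaw":0}
    - {"tx":0,"ty":0,"tz":0,"yaw":0}

```text
t: 5.33
ee_pos: [0.5173, -0.0345, 0.1876]
eef_rot: [180.0, -0.1, -180.0]
ft_force: [0.8, 0.2, -4.5]
opening: 0.0253
```

```bash
python3 - <<'E'
from h import *
s=bot.state();print(s['ee_pos'],s['qd'].round(1),s['ft_force'],s['opening']); im=snap('scene','s3')
cv2.imwrite('pics/s3c.png',cv2.resize(cv2.cvtColor(im[120:290,150:400],cv2.COLOR_RGB2BGR),None,fx=3,fy=3))
E
```

```text
[ 0.51733236 -0.03454975  0.18759397] [-1.3 -0.1 -0.7  0.1  0.2  0.2] [ 0.76023578  0.20267598 -4.46261305] 0.025327485262296542
```

View pics/s3c.png

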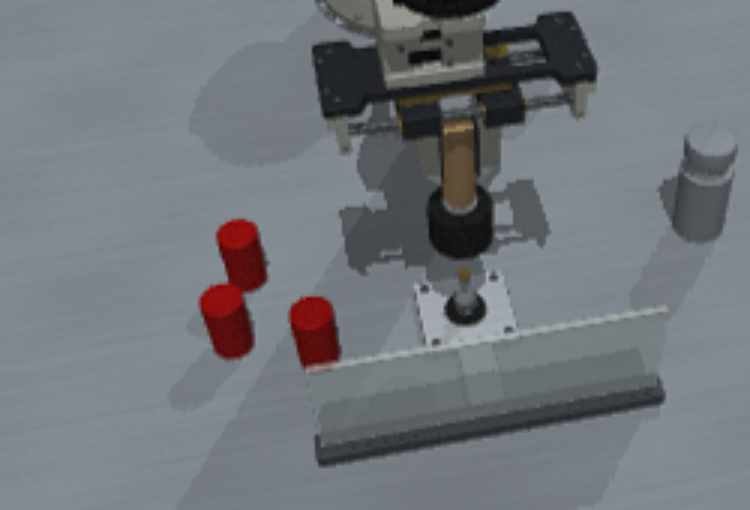

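The mallet hangs upright and centred above the pin, with its head at (460,225) and the pin at (464,273) in the crop. I'll press down in stages.

send_rows:
  rows:
    - {"tx":0,"ty":0,"tz":0.01,"yaw":0}
    - {"tx":0,"ty":0,"tz":0.022,"yaw":0}
    - {"tx":0,"ty":0,"tz":0.034,"yaw":0}
    - {"tx":0,"ty":0,"tz":0.042,"yaw":0}
    - {"tx":0,"ty":0,"tz":0.047,"yaw":0}
  grip_force: 60

```text
t: 5.8
ee_pos: [0.5174, -0.0352, 0.1407]
eef_rot: [180.0, -0.1, 179.9]
ft_force: [-2.0, -0.0, 4.4]
opening: 0.0248
```

send_rows:
  rows:
    - {"tx":0,"ty":0,"tz":0.003,"yaw":0}
    - {"tx":0,"ty":0,"tz":0.006,"yaw":0}
    - {"tx":0,"ty":0,"tz":0.009,"yaw":0}
    - {"tx":0,"ty":0,"tz":0.012,"yaw":0}
    - {"tx":0,"ty":0,"tz":0.012,"yaw":0}

```text
t: 6.22
ee_pos: [0.5176, -0.0348, 0.1298]
eef_rot: [-180.0, -0.0, -180.0]
ft_force: [-1.3, -0.5, -1.0]
opening: 0.0252
```

send_rows:
  rows:
    - {"tx":0,"ty":0,"tz":0.002,"yaw":0}
    - {"tx":0,"ty":0,"tz":0.004,"yaw":0}
    - {"tx":0,"ty":0,"tz":0.005,"yaw":0}
    - {"tx":0,"ty":0,"tz":0.006,"yaw":0}
    - {"tx":0,"ty":0,"tz":0.006,"yaw":0}

```text
t: 6.63
ee_pos: [0.5182, -0.0347, 0.1253]
eef_rot: [-180.0, 0.1, -180.0]
ft_force: [-6.2, -1.9, 13.1]
opening: 0.0254
```

```bash
python3 - <<'E'
from h import *
s=bot.state();print(s['ee_pos'],s['ft_force'],s['opening']); im=snap('scene','s4')
cv2.imwrite('pics/s4c.png',cv2.resize(cv2.cvtColor(im[150:270,230:370],cv2.COLOR_RGB2BGR),None,fx=5,fy=5,interpolation=cv2.INTER_CUBIC))
E
```

```text
[ 0.518172   -0.03472707  0.12529411] [-6.1875538  -1.88840579 13.11776815] 0.025385211164375032
```

View pics/s4c.png

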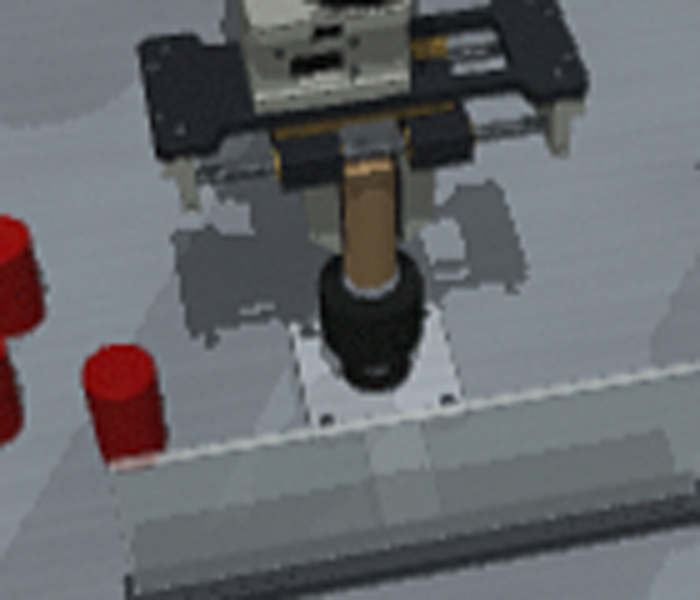

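The head now sits just above the stud, with about 17 N of contact at a head height of about 37 mm. I'll press a little more to confirm the hard stop.

send_rows:
  rows:
    - {"tx":0,"ty":0,"tz":0.001,"yaw":0}
    - {"tx":0,"ty":0,"tz":0.002,"yaw":0}
    - {"tx":0,"ty":0,"tz":0.002,"yaw":0}

```text
t: 6.93
ee_pos: [0.5187, -0.0348, 0.125]
eef_rot: [-179.9, 0.2, -180.0]
ft_force: [-8.4, -0.8, 25.9]
opening: 0.025
```

send_rows:
  rows:
    - {"tx":0,"ty":0,"tz":-0.01,"yaw":0}
    - {"tx":0,"ty":0,"tz":-0.03,"yaw":0}
    - {"tx":0,"ty":0,"tz":-0.055,"yaw":0}
    - {"tx":0,"ty":0,"tz":-0.07,"yaw":0}
    - {"tx":0,"ty":0,"tz":-0.07,"yaw":0}

```text
t: 7.35
ee_pos: [0.5201, -0.0345, 0.1949]
eef_rot: [-180.0, 0.4, -180.0]
ft_force: [0.3, -0.2, -3.3]
opening: 0.0256
```

```bash
python3 - <<'E'
from h import *
s=bot.state();print(s['ee_pos'],s['ft_force'],s['opening']); im=snap('scene','s5')
cv2.imwrite('pics/s5c.png',cv2.resize(cv2.cvtColor(im[150:270,230:370],cv2.COLOR_RGB2BGR),None,fx=5,fy=5,interpolation=cv2.INTER_CUBIC))
E
```

```text
[ 0.52009415 -0.03448372  0.19490302] [ 0.34087916 -0.24577757 -3.30131058] 0.02555133947790213
```

View pics/s5c.png

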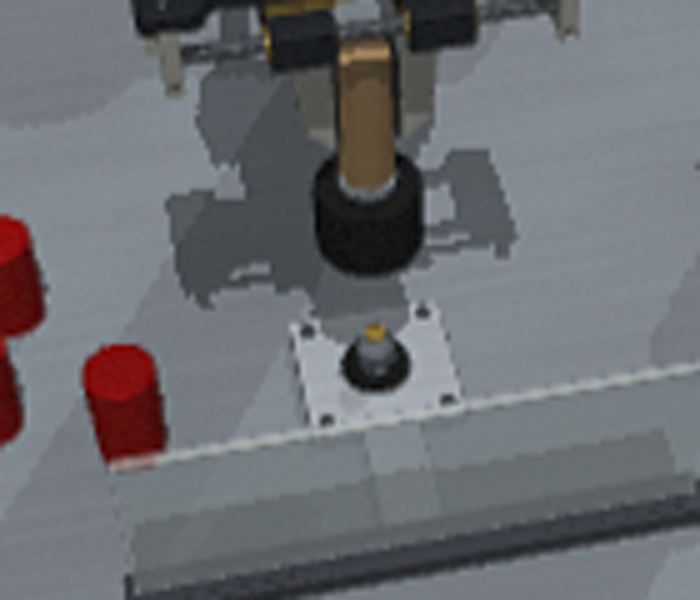

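The pin head now sits right on the stud at crop (375,331), so it is fully driven. I'll take the mallet back.

send_rows:
  rows:
    - {"tx":0.002,"ty":-0.025,"tz":0,"yaw":0}
    - {"tx":0.005,"ty":-0.06,"tz":0,"yaw":0}
    - {"tx":0.007,"ty":-0.095,"tz":0,"yaw":0}
    - {"tx":0.009,"ty":-0.13,"tz":0,"yaw":0}
    - {"tx":0.011,"ty":-0.165,"tz":0,"yaw":0}

```text
t: 7.82
ee_pos: [0.5062, -0.2003, 0.1897]
eef_rot: [179.9, -0.1, -180.0]
ft_force: [-0.5, 0.2, -3.9]
opening: 0.0256
```

send_rows:
  rows:
    - {"tx":0.002,"ty":-0.035,"tz":0,"yaw":0}
    - {"tx":0.005,"ty":-0.07,"tz":0,"yaw":0}
    - {"tx":0.007,"ty":-0.105,"tz":0,"yaw":0}
    - {"tx":0.009,"ty":-0.14,"tz":0,"yaw":0}
    - {"tx":0.01,"ty":-0.165,"tz":0,"yaw":0}

```text
t: 8.23
ee_pos: [0.4959, -0.367, 0.1892]
eef_rot: [179.9, -0.1, 179.9]
ft_force: [0.4, 0.3, -4.9]
opening: 0.0252
```

send_rows:
  rows:
    - {"tx":0,"ty":0,"tz":0.015,"yaw":0}
    - {"tx":0,"ty":0,"tz":0.04,"yaw":0}
    - {"tx":0,"ty":0,"tz":0.065,"yaw":0}
    - {"tx":0,"ty":0,"tz":0.085,"yaw":0}
    - {"tx":0,"ty":0,"tz":0.085,"yaw":0}

```text
t: 8.65
ee_pos: [0.4942, -0.3617, 0.0999]
eef_rot: [179.5, -0.5, 180.0]
ft_force: [-0.3, 0.3, -4.6]
opening: 0.0253
```

```bash
python3 - <<'E'
from h import *
s=bot.state();print(s['ee_pos'],s['ft_force'],s['opening'])
print(ray('s5',305,216.2,.037))
E
```

```text
[ 0.49418686 -0.36174954  0.09986043] [-0.29566379  0.27055489 -4.59019243] 0.02528122667779462
[ 0.52105264 -0.03235522  0.037     ]
```

send_rows:
  rows:
    - {"tx":0,"ty":0,"tz":0.004,"yaw":0}
    - {"tx":0,"ty":0,"tz":0.008,"yaw":0}
    - {"tx":0,"ty":0,"tz":0.012,"yaw":0}
    - {"tx":0,"ty":0,"tz":0.014,"yaw":0}
    - {"tx":0,"ty":0,"tz":0.014,"yaw":0}

```text
t: 9.07
ee_pos: [0.497, -0.3644, 0.0929]
eef_rot: [-180.0, 0.0, -180.0]
ft_force: [-0.6, 0.8, -3.5]
opening: 0.0249
```

send_rows:
  rows:
    - {"tx":0,"ty":0,"tz":0,"yaw":0}
    - {"tx":0,"ty":0,"tz":0,"yaw":0}

```text
t: 9.23
ee_pos: [0.4972, -0.3645, 0.0933]
eef_rot: [-180.0, 0.0, -180.0]
ft_force: [0.5, 0.5, -4.1]
opening: 0.025
```

send_rows:
  rows:
    - {"tx":0,"ty":0,"tz":0.002,"yaw":0}
    - {"tx":0,"ty":0,"tz":0.003,"yaw":0}
    - {"tx":0,"ty":0,"tz":0.004,"yaw":0}
    - {"tx":0,"ty":0,"tz":0.0045,"yaw":0}
    - {"tx":0,"ty":0,"tz":0.0045,"yaw":0}

```text
t: 9.65
ee_pos: [0.4969, -0.3644, 0.0886]
eef_rot: [-180.0, 0.0, -180.0]
ft_force: [-1.7, 0.7, 0.3]
opening: 0.0254
```

On the counter: the mallet's weight is off the wrist at the same height as before. I'll release.

send_rows:
  rows:
    - {"tx":0,"ty":0,"tz":0,"yaw":0}
    - {"tx":0,"ty":0,"tz":0,"yaw":0}
    - {"tx":0,"ty":0,"tz":0,"yaw":0}
    - {"tx":0,"ty":0,"tz":0,"yaw":0}
    - {"tx":0,"ty":0,"tz":0,"yaw":0}
  gripper: 0

```text
t: 10.07
ee_pos: [0.4971, -0.3645, 0.0883]
eef_rot: [-180.0, 0.0, -180.0]
ft_force: [-0.3, 0.5, -0.1]
opening: 0.0539
```

send_rows:
  rows:
    - {"tx":0,"ty":0,"tz":0,"yaw":0}
    - {"tx":0,"ty":0,"tz":0,"yaw":0}
    - {"tx":0,"ty":0,"tz":0,"yaw":0}
    - {"tx":0,"ty":0,"tz":0,"yaw":0}
    - {"tx":0,"ty":0,"tz":0,"yaw":0}

```text
t: 10.48
ee_pos: [0.4969, -0.3643, 0.0882]
eef_rot: [180.0, 0.0, -180.0]
ft_force: [-0.2, 0.6, 0.3]
opening: 0.0873
```

send_rows:
  rows:
    - {"tx":0,"ty":0,"tz":-0.02,"yaw":0}
    - {"tx":0,"ty":0,"tz":-0.055,"yaw":0}
    - {"tx":0,"ty":0,"tz":-0.09,"yaw":0}
    - {"tx":0,"ty":0,"tz":-0.12,"yaw":0}
    - {"tx":0,"ty":0,"tz":-0.15,"yaw":0}

```text
t: 10.9
ee_pos: [0.4969, -0.3643, 0.2401]
eef_rot: [-180.0, 0.0, -180.0]
ft_force: [-0.4, -0.4, -0.5]
opening: 0.0922
```

send_rows:
  rows:
    - {"tx":0.015,"ty":0.037,"tz":0,"yaw":0}
    - {"tx":0.03,"ty":0.075,"tz":0,"yaw":0}
    - {"tx":0.045,"ty":0.112,"tz":0,"yaw":0}
    - {"tx":0.06,"ty":0.149,"tz":0,"yaw":0}
    - {"tx":0.06,"ty":0.149,"tz":0,"yaw":0}

```text
t: 11.32
ee_pos: [0.4336, -0.2094, 0.238]
eef_rot: [179.8, -0.2, -179.8]
ft_force: [1.5, 0.7, 0.4]
opening: 0.0919
```

```bash
python3 - <<'E'
from h import *
s=bot.state();print(s['ee_pos'],s['ft_force'],s['opening'],s['qd'].round(1)); snap('scene','s6')
E
```

```text
[ 0.43364048 -0.20937861  0.2380418 ] [1.54797418 0.67282987 0.3991867 ] 0.09187639256239724 [-2.9  3.9 -8.3 -1.8 -1.2 -3.5]
```

View pics/s6.png

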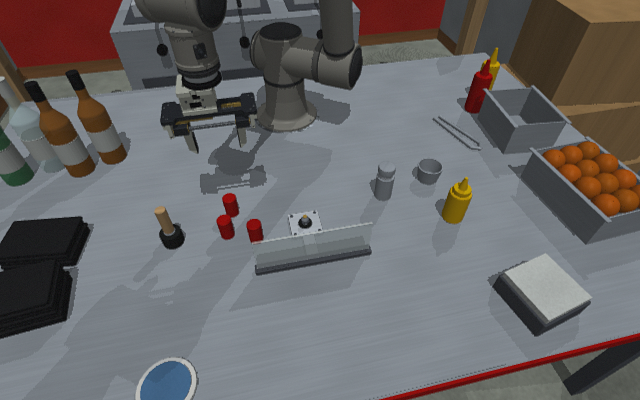

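The mallet stands upright at (172,240) and is clear of the hand. The caps and bystanders have not moved. Next I'll grasp the nearest cap.

send_rows:
  rows:
    - {"tx":0,"ty":0,"tz":0.025,"yaw":0}
    - {"tx":0,"ty":0,"tz":0.06,"yaw":0}
    - {"tx":0,"ty":0,"tz":0.09,"yaw":0}
    - {"tx":0,"ty":0,"tz":0.12,"yaw":0}
    - {"tx":0,"ty":0,"tz":0.12,"yaw":0}

```text
t: 11.78
ee_pos: [0.4347, -0.2144, 0.1135]
eef_rot: [179.7, -0.4, 180.0]
ft_force: [-1.3, 0.6, -0.7]
opening: 0.0917
```

send_rows:
  rows:
    - {"tx":0,"ty":0,"tz":0,"yaw":0}
    - {"tx":0,"ty":0,"tz":0,"yaw":0}

```text
t: 11.95
ee_pos: [0.438, -0.2165, 0.1196]
eef_rot: [-179.9, 0.1, 180.0]
ft_force: [-0.4, -0.5, 0.5]
opening: 0.0915
```

```bash
python3 - <<'E'
from h import *
im=snap('wrist','w7'); s=bot.state();print(s['ee_pos'],s['qd'].round(1))
E
```

```text
[ 0.43817781 -0.21651202  0.12000383] [ 0.2 -0.8  0.3 -0.  -0.5  0.1]
```

View pics/w7.png

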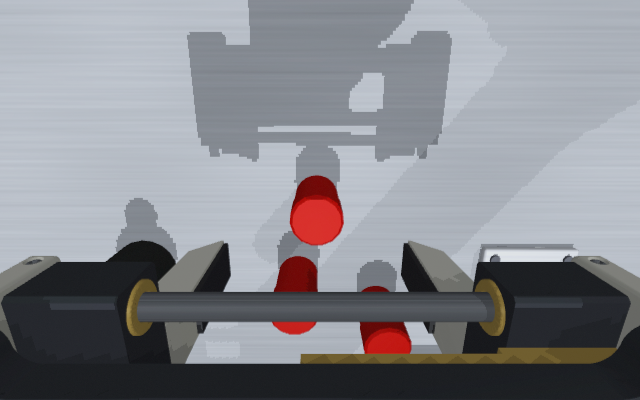

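```bash
python3 - <<'E'
from h import *
print(ray('w7',317,219,.06))
im=cv2.imread('pics/w7.png'); hsv=cv2.cvtColor(im,cv2.COLOR_BGR2HSV)
m=(((hsv[...,0]<6)|(hsv[...,0]>174))&(hsv[...,1]>150)&(hsv[...,2]>190)).astype('uint8')
n,l,st,ce=cv2.connectedComponentsWithStats(m)
for i in range(1,n):
    if st[i,4]>200: print(st[i],ce[i].round(1),ray('w7',*ce[i],.06).round(4))
E
```

```text
[ 0.43188386 -0.215224    0.06      ]
[ 292  200   49   44 1741] [316.3 221.2] [ 0.4334 -0.2157  0.06  ]
[274 323  40  11 324] [293.8 327.1] [ 0.5156 -0.2318  0.06  ]
[368 333  41  20 684] [388.5 343.8] [ 0.5303 -0.1622  0.06  ]
```

send_rows:
  rows:
    - {"tx":0.005,"ty":0.001,"tz":0.015,"yaw":0}
    - {"tx":0.005,"ty":0.001,"tz":0.035,"yaw":0}
    - {"tx":0.005,"ty":0.001,"tz":0.055,"yaw":0}
    - {"tx":0.005,"ty":0.001,"tz":0.074,"yaw":0}
    - {"tx":0.005,"ty":0.001,"tz":0.074,"yaw":0}

```text
t: 12.42
ee_pos: [0.4315, -0.2142, 0.0433]
eef_rot: [179.9, -0.1, -180.0]
ft_force: [-1.7, 1.1, -0.4]
opening: 0.0917
```

send_rows:
  rows:
    - {"tx":0,"ty":0,"tz":0,"yaw":0}
    - {"tx":0,"ty":0,"tz":0,"yaw":0}
    - {"tx":0,"ty":0,"tz":0,"yaw":0}
    - {"tx":0,"ty":0,"tz":0,"yaw":0}
    - {"tx":0,"ty":0,"tz":0,"yaw":0}
  gripper: 1
  grip_force: 50

```text
t: 12.83
ee_pos: [0.4324, -0.2147, 0.0451]
eef_rot: [-179.9, 0.1, -180.0]
ft_force: [-1.2, 1.0, 1.2]
opening: 0.0629
```

send_rows:
  rows:
    - {"tx":0,"ty":0,"tz":0,"yaw":0}
    - {"tx":0,"ty":0,"tz":0,"yaw":0}
    - {"tx":0,"ty":0,"tz":0,"yaw":0}
    - {"tx":0,"ty":0,"tz":0,"yaw":0}
    - {"tx":0,"ty":0,"tz":0,"yaw":0}

```text
t: 13.25
ee_pos: [0.4319, -0.2143, 0.0442]
eef_rot: [180.0, -0.0, -180.0]
ft_force: [-0.2, 0.4, -0.1]
opening: 0.0352
```

send_rows:
  rows:
    - {"tx":0,"ty":0,"tz":0,"yaw":0}
    - {"tx":0,"ty":0,"tz":0,"yaw":0}

```text
t: 13.42
ee_pos: [0.4319, -0.2144, 0.0442]
eef_rot: [180.0, 0.0, -180.0]
ft_force: [0.1, -0.4, 0.8]
opening: 0.0349
```

send_rows:
  rows:
    - {"tx":0,"ty":0,"tz":-0.02,"yaw":0}
    - {"tx":0,"ty":0,"tz":-0.045,"yaw":0}
    - {"tx":0,"ty":0,"tz":-0.075,"yaw":0}
    - {"tx":0,"ty":0,"tz":-0.1,"yaw":0}
    - {"tx":0,"ty":0,"tz":-0.1,"yaw":0}

```text
t: 13.83
ee_pos: [0.434, -0.2158, 0.1486]
eef_rot: [-179.7, 0.4, -180.0]
ft_force: [0.6, -0.4, 0.4]
opening: 0.0352
```

send_rows:
  rows:
    - {"tx":-0.015,"ty":0.03,"tz":0,"yaw":0}
    - {"tx":-0.03,"ty":0.065,"tz":0,"yaw":0}
    - {"tx":-0.05,"ty":0.1,"tz":0,"yaw":0}
    - {"tx":-0.065,"ty":0.135,"tz":0,"yaw":0}
    - {"tx":-0.08,"ty":0.165,"tz":0,"yaw":0}

```text
t: 14.25
ee_pos: [0.5119, -0.047, 0.1434]
eef_rot: [180.0, -0.1, -180.0]
ft_force: [0.6, 0.1, -1.4]
opening: 0.0352
```

send_rows:
  rows:
    - {"tx":-0.006,"ty":0.015,"tz":0,"yaw":0}
    - {"tx":-0.006,"ty":0.015,"tz":0,"yaw":0}
    - {"tx":-0.006,"ty":0.015,"tz":0,"yaw":0}
    - {"tx":-0.006,"ty":0.015,"tz":0,"yaw":0}
    - {"tx":-0.006,"ty":0.015,"tz":0,"yaw":0}

```text
t: 14.67
ee_pos: [0.5174, -0.0354, 0.1439]
eef_rot: [-180.0, -0.0, 179.9]
ft_force: [0.1, 0.8, -0.7]
opening: 0.0352
```

```bash
python3 - <<'E'
from h import *
s=bot.state();print(s['ee_pos'],s['ft_force'],s['opening'],s['qd'].round(1)); im=snap('scene','s8');snap('top','t8')
cv2.imwrite('pics/s8c.png',cv2.resize(cv2.cvtColor(im[140:260,230:370],cv2.COLOR_RGB2BGR),None,fx=5,fy=5,interpolation=cv2.INTER_CUBIC))
E
```

```text
[ 0.51736231 -0.03537033  0.14388452] [ 0.11045035  0.75072602 -0.71941708] 0.035184066269177035 [-0.3 -0.3 -0.2  0.   0.1  0.1]
```

View pics/s8c.png

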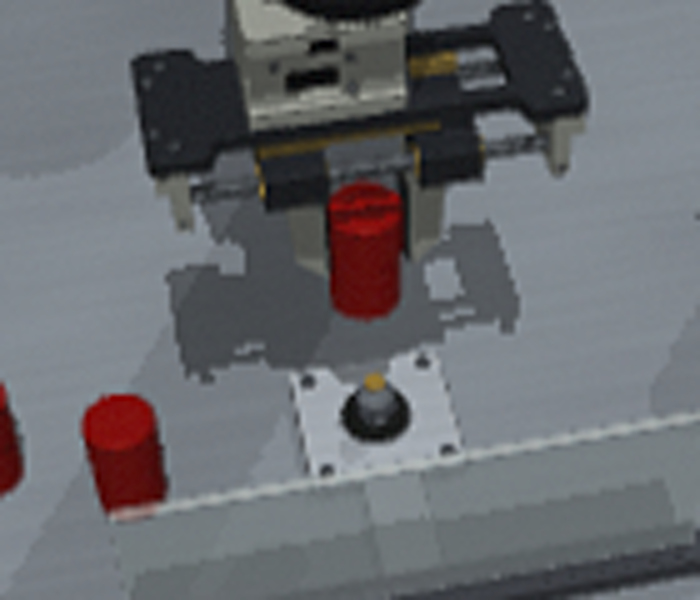

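```bash
python3 - <<'E'
from h import *
print('bot',ray('s8',303,199.8,.0997),'top',ray('s8',303,181.4,.16),'pin',ray('s8',304.8,216.2,.037))
for x,y in [(.518,-.034),(.52,-.033)]: print(proj('s8',(x,y,.0997)),proj('s8',(x,y,.037)))
im=cv2.imread('pics/s8.png'); hsv=cv2.cvtColor(im,cv2.COLOR_BGR2HSV)
m=(((hsv[...,0]<6)|(hsv[...,0]>174))&(hsv[...,1]>150)&(hsv[...,2]>60)).astype('uint8')[150:215,290:320]
n,l,st,ce=cv2.connectedComponentsWithStats(m); print(st,ce)
# predicted silhouette of the cap at TCP xy offset
a=np.linspace(0,2*np.pi,60)
for cx,cy in [(.5174,-.0354),(.5184,-.0354)]:
    P=np.array([proj('s8',(cx+r*np.cos(t),cy+r*np.sin(t),z)) for t in a for r,z in [(.018,.16),(.017,.0997)]]); print(P.min(0),P.max(0))
y=hsv[205:225,295:315]; q=np.argwhere((y[...,0]>12)&(y[...,0]<35)&(y[...,1]>120)); print('brass',q.mean(0)[::-1]+[295,205],len(q))
r=.0055
P=np.array([proj('s8',(.5187+r*np.cos(t),-.034+r*np.sin(t),.037)) for t in a]);print(P.mean(0),P.min(0),P.max(0))
E
```

```text
bot [ 0.5226239  -0.03571358  0.0997    ] top [ 0.5221311 -0.0336039  0.16     ] pin [ 0.52094119 -0.03284905  0.037     ]
[303.3360046  198.33264419] [304.13190298 215.42023588]
[303.90002436 198.85107185] [304.67019013 215.93587105]
[[   0    0   30   65 1609]
 [   6   27   14   27  341]] [[14.90055935 30.42075823]
 [12.60997067 39.4516129 ]]
[294.01855507 174.82988062] [309.75494229 203.39963335]
[294.09354805 175.11364642] [309.83810292 203.69933509]
brass [304.33333333 216.11111111] 9
[304.19132541 215.65351869] [302.01639371 213.99360911] [306.35491402 217.26824817]
```

In the crop the cap hangs upright at (365,250) over the stud, with the pin head at (374,381). Predicted and seen outlines agree within about 1–2 mm, so I'll nudge 1 mm and descend.

send_rows:
  rows:
    - {"tx":-0.001,"ty":0.001,"tz":0.015,"yaw":0}
    - {"tx":-0.001,"ty":0.001,"tz":0.03,"yaw":0}
    - {"tx":-0.001,"ty":0.001,"tz":0.045,"yaw":0}
    - {"tx":-0.001,"ty":0.001,"tz":0.055,"yaw":0}
    - {"tx":-0.001,"ty":0.001,"tz":0.055,"yaw":0}
  grip_force: 60

```text
t: 15.18
ee_pos: [0.5175, -0.0337, 0.0873]
eef_rot: [180.0, -0.2, 179.9]
ft_force: [-0.3, -0.2, -1.5]
opening: 0.0352
```

send_rows:
  rows:
    - {"tx":0,"ty":0,"tz":0.005,"yaw":0}
    - {"tx":0,"ty":0,"tz":0.01,"yaw":0}
    - {"tx":0,"ty":0,"tz":0.013,"yaw":0}
    - {"tx":0,"ty":0,"tz":0.015,"yaw":0}
    - {"tx":0,"ty":0,"tz":0.015,"yaw":0}

```text
t: 15.6
ee_pos: [0.5188, -0.0333, 0.0741]
eef_rot: [180.0, -0.0, -180.0]
ft_force: [-0.7, -0.2, -0.4]
opening: 0.0351
```

The mouth is at about 30 mm, already around the stud with no contact force. I'll continue to the catch.

send_rows:
  rows:
    - {"tx":0,"ty":0,"tz":0.003,"yaw":0}
    - {"tx":0,"ty":0,"tz":0.005,"yaw":0}
    - {"tx":0,"ty":0,"tz":0.007,"yaw":0}
    - {"tx":0,"ty":0,"tz":0.009,"yaw":0}
    - {"tx":0,"ty":0,"tz":0.009,"yaw":0}

```text
t: 16.02
ee_pos: [0.5185, -0.033, 0.0654]
eef_rot: [180.0, -0.0, -180.0]
ft_force: [-2.0, 1.3, 2.0]
opening: 0.0351
```

send_rows:
  rows:
    - {"tx":0,"ty":0,"tz":0.002,"yaw":0}
    - {"tx":0,"ty":0,"tz":0.004,"yaw":0}
    - {"tx":0,"ty":0,"tz":0.005,"yaw":0}
    - {"tx":0,"ty":0,"tz":0.006,"yaw":0}
    - {"tx":0,"ty":0,"tz":0.006,"yaw":0}

```text
t: 16.43
ee_pos: [0.5181, -0.0332, 0.0582]
eef_rot: [180.0, -0.1, -180.0]
ft_force: [-0.1, 0.8, -7.3]
opening: 0.0353
```

send_rows:
  rows:
    - {"tx":0,"ty":0,"tz":0.001,"yaw":0}
    - {"tx":0,"ty":0,"tz":0.002,"yaw":0}
    - {"tx":0,"ty":0,"tz":0.003,"yaw":0}
    - {"tx":0,"ty":0,"tz":0.004,"yaw":0}
    - {"tx":0,"ty":0,"tz":0.005,"yaw":0}

```text
t: 16.85
ee_pos: [0.5192, -0.0334, 0.0546]
eef_rot: [-180.0, 0.1, -180.0]
ft_force: [-3.2, -0.1, 3.2]
opening: 0.0351
```

send_rows:
  rows:
    - {"tx":0,"ty":0,"tz":0,"yaw":0}
    - {"tx":0,"ty":0,"tz":0,"yaw":0}
    - {"tx":0,"ty":0,"tz":0,"yaw":0}

```text
t: 17.1
ee_pos: [0.5192, -0.0334, 0.0546]
eef_rot: [-180.0, 0.1, -180.0]
ft_force: [-3.1, 1.4, 2.9]
opening: 0.0347
```

send_rows:
  rows:
    - {"tx":0,"ty":0,"tz":0.0005,"yaw":0}
    - {"tx":0,"ty":0,"tz":0.001,"yaw":0}
    - {"tx":0,"ty":0,"tz":0.0015,"yaw":0}
    - {"tx":0,"ty":0,"tz":0.002,"yaw":0}
    - {"tx":0,"ty":0,"tz":0.002,"yaw":0}

```text
t: 17.52
ee_pos: [0.5192, -0.0334, 0.0527]
eef_rot: [-180.0, 0.1, -180.0]
ft_force: [-3.6, 0.6, 7.3]
opening: 0.0351
```

send_rows:
  rows:
    - {"tx":0,"ty":0,"tz":0,"yaw":0}
    - {"tx":0,"ty":0,"tz":0,"yaw":0}
    - {"tx":0,"ty":0,"tz":0,"yaw":0}
    - {"tx":0,"ty":0,"tz":0,"yaw":0}

```text
t: 17.85
ee_pos: [0.5192, -0.0334, 0.0527]
eef_rot: [-180.0, 0.1, -180.0]
ft_force: [-3.2, 1.0, 6.7]
opening: 0.0349
```

```bash
python3 - <<'E'
from h import *
im=snap('scene','s9');snap('top','t9');s=bot.state();print(s['ee_pos'],s['ft_force'],s['opening'],s['t'])
cv2.imwrite('pics/s9c.png',cv2.resize(cv2.cvtColor(im[150:270,140:380],cv2.COLOR_RGB2BGR),None,fx=3.3,fy=3.3,interpolation=cv2.INTER_CUBIC))
E
```

```text
[ 0.51919904 -0.03340228  0.05274929] [-3.26223905  0.63816716  7.52637532] 0.035201183682207766 17.95
```

View pics/s9c.png

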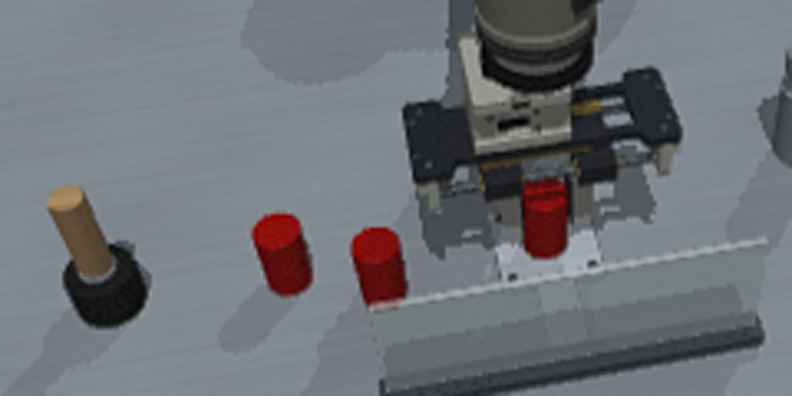

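View pics/t9.png

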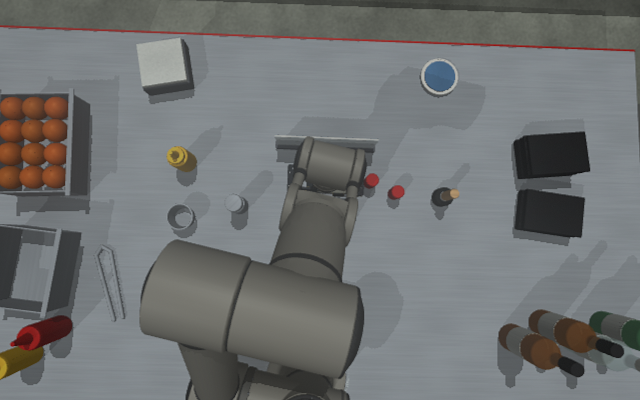

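```bash
python3 - <<'E'
from h import *
a=np.linspace(0,2*np.pi,90)
for b in (.0085,.012,.024): print(b,max(proj('s9',(.5195+.017*np.cos(t),-.0334+.017*np.sin(t),b))[1] for t in a))
im=cv2.imread('pics/s9.png'); hsv=cv2.cvtColor(im,cv2.COLOR_BGR2HSV)
m=(((hsv[...,0]<6)|(hsv[...,0]>174))&(hsv[...,1]>150)&(hsv[...,2]>60)).astype('uint8')[195:240,290:320]
print(cv2.connectedComponentsWithStats(m)[2])
E
```

```text
0.0085 228.1715238906957
0.012 227.3012155179911
0.024 224.28223351527777
[[   0    0   30   45 1072]
 [   9    9   13   24  278]]
```

The cap's lower edge is at row 228, which puts its mouth at about 8–9 mm: snapped past the catch with the washer squeezed about 3 mm. The mallet stands upright and the bystanders have not moved, so I'm handing in.

```bash
python3 -c "
from h import *
print(bot.finish_job()); s=bot.state(); print(s['t'],s['ee_pos'],s['ft_force'])"
```

```text
the job is handed in; nothing more can be done
None
the job is handed in; nothing more can be done
```

I finished the job and handed it in at about 18 s of the 61 s allowed. The hand-in reports no verdict.

- **Pin:** I pressed it down with the mallet head until it stopped. The contact force rose to about 30 N with the head at about 37 mm. A picture afterwards showed the brass head sitting on the stud.
- **Mallet:** I put it back where it came from and let go. The last pictures show it upright.
- **Cap:** I took the red cap nearest the base and put it over the stud, where it snapped past the catch: the wrist force turned downward as it passed the balls. I kept hold of it, pressing with about 7–8 N.
    - **Height:** the arm reading puts the cap centre at about 38.5 mm and the picture puts its mouth at about 8–9 mm. Both mean the washer is squeezed about 3 mm.
    - **Position:** it is within about 2 mm of the stud axis.
- **Bystanders:** the sauce bottle, shaker and pot look unmoved from above.

No check failed. My position estimates from different cameras differed by 2–5 mm, which stayed within the clearances. A sideways wrist force of about 3 N remained at the end, probably because the cap was slightly off centre.

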